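# Pack the stop valves into the caddy

## Robot

A 7-joint arm with a two-finger parallel gripper is mounted at the origin on the work surface. World frame = base frame: x ahead of the robot, y to its left, z up, the work surface at z = 0. Lengths are in m, angles in rad, forces in N, time in s.
With the tool pointing down it reaches from about 0.425 to 0.875 m from the base axis. Payload 4.7 kg.
Tool frame: the origin (TCP) lies on the mounting face of the last link; the fingertips stand 182 mm ahead of it and the grasp point (between the pads) lies 164 mm ahead of it; x points along the fingers, y is the direction in which the jaws open and shut, and the axes are right-handed (so a half turn about x gives the same grasp; the last joint's range is limited). The gripper opens to 87 mm and grips with 3 to 60 N. Pads are 19 mm wide; open, the fingers measure 117 mm over their backs; the gripper's body (75 mm by 190 mm) begins 51 mm behind the grasp point.
Start: joints at [-1.257, 0.321, -0.07, 1.45, 0.023, 1.371, -0.057], TCP at [0.192, 0.621, 0.405] pointing down, gripper open.
Joint ranges: [-2.86, 2.86], [-0.3, 2.09], [-1.38, 1.24], [0.06, 2.45], [-1.56, 4.7], [0.09, 2.05], [-2.69, 2.69]. Speed limits (rad/s): [2.57, 2.57, 3.14, 3.14, 3.14, 3.14, 3.14].

## Interface

Orientations are given as a rotation vector (axis times angle).
In Python, from bench import monitor, get_image, ctrl gives the robot as it stands.
- The arm moves only by the shell command python3 -m creep 'ROWS' [FORCE]. ROWS is JSON, a list of rows, each a list of 7 numbers: the shift along the tool's x, y, z in mm, then the turn, a rotation vector about the tool's x, y, z in rad, then the finger opening in mm, from 0 to 87. A call has 1 to 5 rows; each row shifts and turns the commanded pose from where the row before left it, along the tool's axes as they then stand; what a row does not reach is not made up. A row lasts 1/10 s, in which the tool goes at most 50 mm and 8.59 degrees, less where a joint would pass 70% of its speed; a pose out of reach is approached as far as the arm can. A call is refused whole if a number of a shift passes 50 or a number of a turn 0.15, either way. A call with a gripper value outside its range is refused whole. The fingers move at their own pace and stop on an object; FORCE is the grip in N (left out, the last holds). Time passes only in rows, so rows that do not move let the fingers close. It gives the time, the measured TCP pose, the force and the opening at its end, in the units of the state.
- monitor.get_state(): the state, without advancing time (a new reading comes with each control period).
- get_image(name): name is "side" or "top" or "wrist"; returns a dict with "img" (480x640x3 uint8, red, green, blue), "mtx" (3x3 intrinsics, pixels), "view" (4x4, takes a point from world to camera coordinates). Camera axes: x right, y up, looking along -z (the intrinsics and any distortion apply to the point x, -y, -z); pixel columns grow to the right and rows downward; lengths in m; the calibration is good to about 2 mm. A picture is of the moment at which its call begins. There is no depth.
- ctrl.close_job(): hands the job in, once; it reports no verdict.
The state is a dict: "time": time; "joint_positions": joint angles; "qd": joint speeds; "joint_torque": joint torques, N m; "position": TCP position; "tool_rot": TCP orientation; "ft_force": force on the tool from outside, world axes, zero at the start; "torque": the same for the moment, N m; "grip_width": opening from 0.0 (shut) to 1.0 (fully open).
Only numpy, scipy, OpenCV 4.12 (cv2) and the standard library are available. Lean on these libraries where they do the work, as an engineer would, in place of code of your own. Each camera call takes 0.05 s, during which the arm holds its last target.

## Task

Pack the caddy for the filter job: stand each of the three chrome-headed stop valves upright on the floor of the pot of its own colour, setting it down gently rather than dropping it or tipping it over. Leave the all-plastic blanking plugs of the same colours standing where they are.

Things in the scene. Friction and masses are not known exactly. Their poses are not given: they have to be found in the camera images.
- valve_red_center (a point): red stop valve, loose, upright, 92 mm high, about 180 g: red round foot (44 mm across, 10 high), red barrel (34 mm thick, up to 56), brass-tipped side outlet (18 mm thick, axis 38 mm up, reaching 28 mm from the valve's axis to its +x), and on top a grey chrome round head (29 mm across, 62 to 92 mm up: grip here, any yaw). Point: on its axis half-way up, 46 mm above the underside; z up
- valve_blue_center (a point): blue stop valve, loose, upright, 92 mm high, about 180 g: blue round foot (44 mm across, 10 high), blue barrel (34 mm thick, up to 56), brass-tipped side outlet (18 mm thick, axis 38 mm up, reaching 28 mm from the valve's axis to its +x), and on top a grey chrome round head (29 mm across, 62 to 92 mm up: grip here, any yaw). Point: on its axis half-way up, 46 mm above the underside; z up
- valve_green_center (a point): green stop valve, loose, upright, 92 mm high, about 180 g: green round foot (44 mm across, 10 high), green barrel (34 mm thick, up to 56), brass-tipped side outlet (18 mm thick, axis 38 mm up, reaching 28 mm from the valve's axis to its +x), and on top a grey chrome round head (29 mm across, 62 to 92 mm up: grip here, any yaw). Point: on its axis half-way up, 46 mm above the underside; z up
- pot_red_in (a point): red square pot, fixed in a row of three (90 mm apart, order varies) in a shallow grey caddy (115 x 300 mm, walls 22 mm high). Outside 70 x 70 mm, inside 64 x 64, walls 3 mm, rim 24 mm above its inner floor. Point: centre of the inner floor, 7 mm above the table; z up, y along the row, x across it
- pot_blue_in (a point): blue square pot, fixed in a row of three (90 mm apart, order varies) in a shallow grey caddy (115 x 300 mm, walls 22 mm high). Outside 70 x 70 mm, inside 64 x 64, walls 3 mm, rim 24 mm above its inner floor. Point: centre of the inner floor, 7 mm above the table; z up, y along the row, x across it
- pot_green_in (a point): green square pot, fixed in a row of three (90 mm apart, order varies) in a shallow grey caddy (115 x 300 mm, walls 22 mm high). Outside 70 x 70 mm, inside 64 x 64, walls 3 mm, rim 24 mm above its inner floor. Point: centre of the inner floor, 7 mm above the table; z up, y along the row, x across it
- plug_red_center (a point): red blanking plug, loose, upright, 60 mm high, a look-alike that stays where it is: red round foot (44 mm) and barrel (34 mm) like the valve's, but no outlet and no chrome, an all-plastic 26 mm square cap on top. Point: on its axis half-way up, 30 mm above the underside
- plug_blue_center (a point): blue blanking plug, loose, upright, 60 mm high, a look-alike that stays where it is: blue round foot (44 mm) and barrel (34 mm) like the valve's, but no outlet and no chrome, an all-plastic 26 mm square cap on top. Point: on its axis half-way up, 30 mm above the underside
- plug_green_center (a point): green blanking plug, loose, upright, 60 mm high, a look-alike that stays where it is: green round foot (44 mm) and barrel (34 mm) like the valve's, but no outlet and no chrome, an all-plastic 26 mm square cap on top. Point: on its axis half-way up, 30 mm above the underside

How it is judged:
At the end, for the whole second after the job is handed in: Each stop valve stands upright (within 7 degrees), released and at rest on the floor of the pot of its own colour, within 16 mm of the pot's centre; every blanking plug still stands within 20 mm of where it began (horizontal distance between valve_red_center and pot_red_in below 0.016 m and z of valve_red_center in the frame of pot_red_in between 0.041 and 0.051 m and angle between each of valve_red_center, valve_blue_center, valve_green_center, plug_red_center, plug_blue_center, plug_green_center's own z axis and vertical below 0.12 rad and linear speed of each of valve_red, valve_blue, valve_green below 0.02 m/s and horizontal distance between valve_blue_center and pot_blue_in below 0.016 m and z of valve_blue_center in the frame of pot_blue_in between 0.041 and 0.051 m and horizontal distance between valve_green_center and pot_green_in below 0.016 m and z of valve_green_center in the frame of pot_green_in between 0.041 and 0.051 m and distance of each of plug_red_center, plug_blue_center, plug_green_center from where it was at the start of the episode below 0.02 m); the robot touches nothing.
It fails at once if a blanking plug is pushed more than 20 mm from its place, lifted or knocked over (distance of any of plug_red_center, plug_blue_center, plug_green_center from where it was at the start of the episode above 0.02 m or angle between any of plug_red_center, plug_blue_center, plug_green_center's own z axis and vertical above 0.5 rad).
It fails at once if a valve is dropped (falls free of the fingers faster than 0.6 m/s, a drop of about 20 mm) ((linear speed of valve_red above 0.6 m/s and contact force between valve_red and the fingers below 0.2 N) or (linear speed of valve_blue above 0.6 m/s and contact force between valve_blue and the fingers below 0.2 N) or (linear speed of valve_green above 0.6 m/s and contact force between valve_green and the fingers below 0.2 N)).
It fails at once if a valve is tipped over (more than 40 degrees from upright) (angle between any of valve_red_center, valve_blue_center, valve_green_center's own z axis and vertical above 0.7 rad).
It also fails if it takes over 75 s, if anything falls off the work surface, if the arm or the gripper's body presses on something with over 40 N, if the wrist force passes 120 N, or if a joint passes its speed limit or range.

## Working session

There is one attempt and no reset: what is moved stays moved. The work goes in short steps, Python scripts to look and compute and a shell command to move; the robot and the scene stay as the last step left them, time stands still between calls to the robot, and variables do not carry over. Pictures are saved under pics/ and viewed, and the job is handed in when it is done.

```bash
ls; mkdir -p pics; python3 - <<'E'
from bench import monitor,get_image
import cv2
s=monitor.get_state()
for k,v in s.items(): print(k,v)
for n in ("top","side","wrist"):
    r=get_image(n); cv2.imwrite(f"pics/{n}0.png",r["img"][:,:,::-1]); print(n,r.keys(),r["mtx"].tolist(),r["view"].round(4).tolist())
E
```

```text
pics
time 0.0
joint_positions [-1.25691477  0.3218239  -0.07009772  1.45168546  0.02259839  1.37077661
 -0.05690785]
qd [ 0.00097244 -0.00026972 -0.00014915 -0.0002806   0.00088165 -0.00099465
  0.0001274 ]
joint_torque [-3.92361089e-04 -4.91282845e+01 -4.04031146e-01 -3.12536752e+01
 -6.39715372e-02  4.37125191e-02  1.63965565e-04]
position [0.19191502 0.62080699 0.40365544]
tool_rot [ 0.23377337  1.55815569 -0.23676124]
ft_force [-0.06406707  1.09348838  0.18266834]
torque [ 0.02204536 -0.01637262  0.0684107 ]
grip_width 1.0030299333152088
top dict_keys(['img', 'mtx', 'view']) [[604.5443821357426, 0.0, 315.6533302334844], [0.0, 604.5443821357426, 242.0092536908607], [0.0, 0.0, 1.0]] [[-0.0158, -0.9999, -0.0014, 0.0086], [0.9847, -0.0158, 0.1738, -0.5384], [-0.1738, 0.0014, 0.9848, -1.3577], [0.0, 0.0, 0.0, 1.0]]
side dict_keys(['img', 'mtx', 'view']) [[548.4310255381743, 0.0, 317.4226503362128], [0.0, 548.4310255381743, 238.26962530709034], [0.0, 0.0, 1.0]] [[0.9982, -0.0592, 0.0016, -0.5445], [0.041, 0.7101, 0.7029, -0.0733], [-0.0427, -0.7016, 0.7113, -1.0304], [0.0, 0.0, 0.0, 1.0]]
wrist dict_keys(['img', 'mtx', 'view']) [[341.98853429420683, 0.0, 319.1122578714849], [0.0, 341.98853429420683, 237.6525748211996], [0.0, 0.0, 1.0]] [[0.296, 0.9552, -0.002, -0.6502], [-0.9235, 0.2857, -0.2559, 0.0302], [-0.2439, 0.0776, 0.9667, -0.3911], [0.0, 0.0, 0.0, 1.0]]
```

View pics/top0.png

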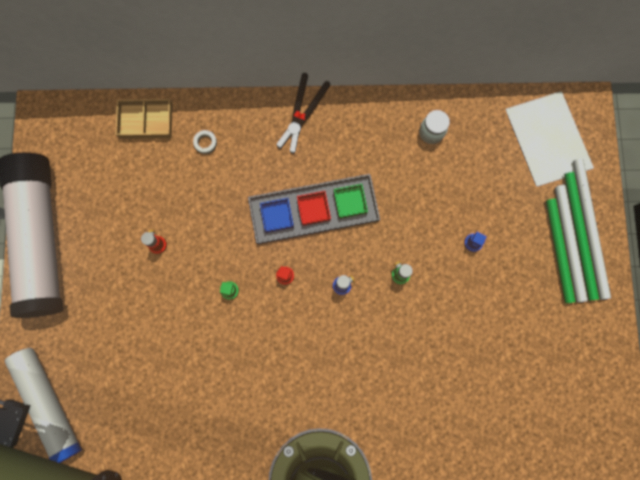

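View pics/side0.png

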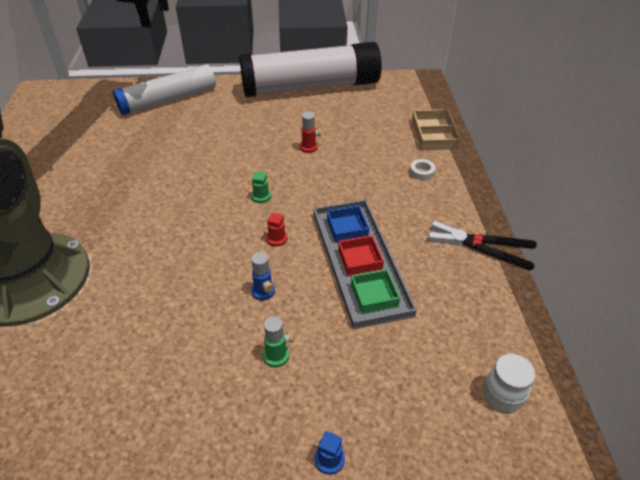

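View pics/wrist0.png

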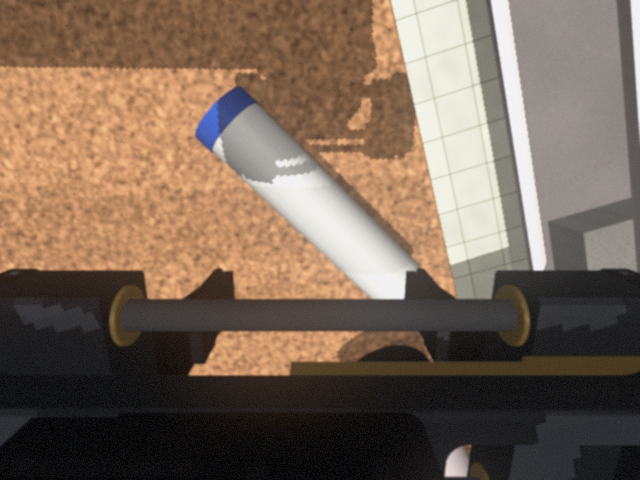

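```bash
cat > h.py <<'E'
import numpy as np,cv2
from bench import monitor,get_image
def ray(r,px,z):
    V=r["view"];R=V[:3,:3];c=-R.T@V[:3,3]
    d=np.linalg.inv(r["mtx"])@[px[0],px[1],1.]; d=R.T@np.array([d[0],-d[1],-d[2]])
    return c+d*(z-c[2])/d[2]
def proj(r,p):
    q=r["view"][:3,:3]@p+r["view"][:3,3]; u=r["mtx"]@[q[0],-q[1],-q[2]]; return u[:2]/u[2]
def masks(img):
    h=cv2.cvtColor(img,cv2.COLOR_RGB2HSV); H,S,V=[h[:,:,i].astype(int) for i in range(3)]
    m={}
    m['red']=((H<4)|(H>174))&(S>170)&(V>60)
    m['green']=(H>45)&(H<80)&(S>120)&(V>50)
    m['blue']=(H>105)&(H<130)&(S>120)&(V>50)
    m['grey']=(S<45)&(V>70)
    return m
def blobs(m,amin):
    n,l,st,c=cv2.connectedComponentsWithStats(m.astype(np.uint8),connectivity=8)
    return [(c[i],st[i],l==i) for i in range(1,n) if st[i][4]>=amin]
E
python3 - <<'E'
from h import *
for n in ("top","side"):
    r=get_image(n);im=r["img"];ms=masks(im)
    for k in ms:
        for c,s,l in blobs(ms[k],25):
            if s[4]>3000: continue
            z=0.077 if k=='grey' else .031
            print(n,k,c.round(1),s.tolist(),ray(r,c,z).round(4)[:2])
t=get_image("top")["img"][170:320,120:520,::-1]; cv2.imwrite("pics/tz.png",cv2.resize(t,(800,300),interpolation=cv2.INTER_CUBIC))
t=get_image("side")["img"][100:390,220:440,::-1]; cv2.imwrite("pics/sz.png",cv2.resize(t,(440,580),interpolation=cv2.INTER_CUBIC))
E
```

```text
top red [299.1 115.1] [294, 111, 11, 9, 52] [0.8566 0.0356]
top red [313. 209.] [298, 194, 32, 30, 711] [0.6211 0.0051]
top red [284.5 272.9] [278, 268, 15, 12, 119] [0.4693 0.0738]
top green [581.9 237.5] [566, 173, 33, 127, 1192] [ 0.542  -0.6264]
top green [350.  201.2] [335, 186, 32, 31, 753] [ 0.6386 -0.0833]
top green [560.5 251.2] [547, 199, 29, 104, 1046] [ 0.5103 -0.5733]
top green [397.3 276.9] [392, 270, 17, 13, 54] [ 0.4557 -0.1887]
top green [228.8 289.4] [220, 282, 18, 17, 235] [0.433  0.2033]
top blue [276.4 216.3] [261, 201, 32, 30, 692] [0.6047 0.0919]
top blue [476.6 238.4] [466, 233, 19, 12, 127] [ 0.5437 -0.3787]
top blue [ 64.7 453.7] [51, 446, 27, 16, 204] [0.0741 0.5635]
top grey [630.2 169.2] [614, 92, 26, 236, 3000] [ 0.6931 -0.7327]
top grey [  5.9 126.7] [0, 102, 15, 56, 681] [0.8206 0.7251]
top grey [435. 125.] [421, 110, 28, 31, 622] [ 0.8083 -0.2851]
top grey [290.6 135.4] [277, 121, 24, 32, 336] [0.7882 0.0548]
top grey [204.5 141.1] [194, 131, 22, 22, 234] [0.7774 0.2566]
top grey [311.5 210.5] [249, 175, 130, 68, 2688] [0.6066 0.0083]
top grey [571.2 
[... 1289 characters left out ...]
3 168.7] [411, 159, 25, 21, 382] [0.7745 0.1857]
side grey [361.1 269.2] [314, 200, 102, 123, 2406] [ 0.6158 -0.0835]
side grey [446.6 233.9] [429, 221, 39, 24, 599] [ 0.782  -0.0068]
side grey [ 72.6 244. ] [66, 240, 13, 9, 93] [0.1054 0.0064]
side grey [260.1 262.3] [252, 252, 19, 23, 301] [ 0.4421 -0.0575]
side grey [267.6 283.1] [263, 281, 12, 7, 34] [ 0.4553 -0.1054]
side grey [ 52.5 300.6] [46, 295, 14, 12, 137] [ 0.1053 -0.1223]
side grey [393.3 319.7] [370, 315, 45, 10, 53] [ 0.6543 -0.1925]
side grey [273.7 327.8] [264, 316, 19, 26, 354] [ 0.4652 -0.197 ]
side grey [286.5 338.1] [285, 334, 5, 9, 32] [ 0.4848 -0.2172]
side grey [509.2 382.4] [484, 354, 51, 58, 2198] [ 0.8039 -0.3122]
```

View pics/tz.png

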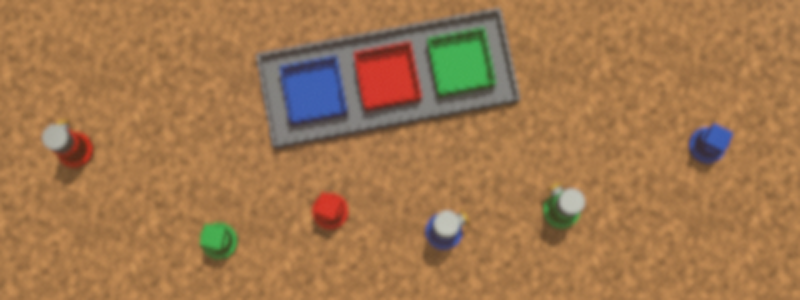

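View pics/sz.png

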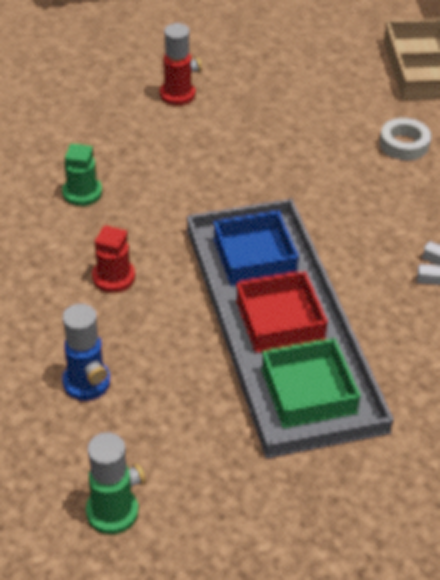

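```bash
cat >> h.py <<'E'
from scipy.spatial.transform import Rotation as Ro
def tri(obs):
    A=np.zeros((3,3));b=np.zeros(3)
    for r,px in obs:
        c=ray(r,px,0.5);d=ray(r,px,0)-c;d/=np.linalg.norm(d);P=np.eye(3)-np.outer(d,d);A+=P;b+=P@c
    return np.linalg.solve(A,b)
def st():
    s=monitor.get_state();R=Ro.from_rotvec(s["tool_rot"]).as_matrix()
    p=np.array(s["position"]);g=p+R[:,0]*.164
    print("t",round(s["time"],2),"tcp",p.round(4),"grasp",g.round(4),"grip mm",round(87*s["grip_width"],1),"F",np.round(s["ft_force"],1))
    print("tool x",R[:,0].round(4),"y",R[:,1].round(4),"yawdeg",round(float(np.degrees(np.arctan2(R[1,1],R[0,1]))),2))
    return s,R,g
def go(x,y,z,yawdeg=None):
    "delta of grasp point target, mm in tool axes; turn vector (rad)"
    s,R,g=st(); 
    yd=np.arctan2(R[1,1],R[0,1]) if yawdeg is None else np.radians(yawdeg)
    X=np.array([0,0,-1.]);Y=np.array([np.cos(yd),np.sin(yd),0]);Rt=np.column_stack([X,Y,np.cross(X,Y)])
    dt=np.array([x,y,z])-X*.164-np.array(s["position"])
    print("shift mm(tool)",(R.T@dt*1000).round(1),"(target-tool axes)",(Rt.T@dt*1000).round(1),"turn",Ro.from_matrix(R.T@Rt).as_rotvec().round(4))
E
python3 - <<'E'
from h import *
T=get_image("top");S=get_image("side")
c={'blue':((276.4,216.3),(346.9,222.2)),'red':((313,209),(359.7,254.8)),'green':((350,201.2),(374.6,291.2)),
'Vr':((147.7,238.2),(308.4,119.2)),'Vb':((343.1,282.1),(260.1,262.3)),'Vg':((404.5,270.4),(273.7,327.8))}
for k,(a,b) in c.items(): print(k,tri([(T,a),(S,b)]).round(4), ray(T,a,.02).round(4)[:2],ray(S,b,.02).round(4)[:2])
go(.548,.383,.15)
E
```

```text
blue [0.6088 0.0929 0.0205] [0.6071 0.0927] [0.6107 0.0939]
red [0.6255 0.0052 0.0171] [0.6235 0.0051] [0.6263 0.0029]
green [ 0.643  -0.0841  0.0159] [ 0.6413 -0.0839] [ 0.6429 -0.0872]
Vr [0.5475 0.3821 0.0777] [0.5588 0.3983] [0.5508 0.4704]
Vb [ 0.4414 -0.0599  0.0794] [ 0.4469 -0.0628] [ 0.4372 -0.0054]
Vg [ 0.465  -0.1988  0.0794] [ 0.4722 -0.2076] [ 0.4622 -0.1562]
t 0.45 tcp [0.192  0.621  0.4047] grasp [0.192  0.621  0.2407] grip mm 86.9 F [-1.2 -0.4  0.1]
tool x [ 1.e-04 -1.e-04 -1.e+00] y [ 2.953e-01  9.554e-01 -1.000e-04] yawdeg 72.82
shift mm(tool) [  90.8 -122.2  410.4] (target-tool axes) [  90.7 -122.2  410.4] turn [0.     0.0001 0.0001]
```

```bash
python3 -m creep '[[0,0,0,0.13,0,0,87],[0,0,0,0.14,0,0,87],[0,0,0,0.14,0,0,87],[0,0,0,0.14,0,0,87],[0,0,0,0.14,0,0,87]]' 20 ; python3 -m creep '[[0,0,0,0.14,0,0,87],[0,0,0,0.14,0,0,87],[0,0,0,0.11,0,0,87],[0,0,0,0,0,0,87]]'; python3 -c "
from h import *
go(.548,.3825,.15,11)"
```

```text
time: 0.95
position: [0.192, 0.621, 0.4048]
tool_rot: [0.776, 1.428, -0.776]
ft_force: [0.4, 0.5, -0.1]
grip_width: 0.999
time: 1.35
position: [0.1919, 0.621, 0.4048]
tool_rot: [1.068, 1.293, -1.067]
ft_force: [0.1, 0.1, 0.2]
grip_width: 0.999
t 1.35 tcp [0.1919 0.621  0.4048] grasp [0.192  0.621  0.2408] grip mm 86.9 F [0.1 0.1 0.2]
tool x [ 2.e-04  1.e-04 -1.e+00] y [9.818e-01 1.897e-01 2.000e-04] yawdeg 10.93
shift mm(tool) [ 90.9 304.4 301.7] (target-tool axes) [ 90.8 304.  302.1] turn [-0.0012 -0.     -0.0002]
```

```bash
python3 -m creep '[[0,20,20,0,0,0,87],[0,34,34,0,0,0,87],[0,34,34,0,0,0,87],[0,34,34,0,0,0,87],[0,34,34,0,0,0,87]]' >/dev/null; python3 -m creep '[[10,34,34,0,0,0,87],[10,34,34,0,0,0,87],[20,34,34,0,0,0,87],[20,26,26,0,0,0,87],[20,20,18,0,0,0,87]]'; python3 -m creep '[[0,0,0,0,0,0,87],[0,0,0,0,0,0,87]]'; python3 -c "
from h import *
go(.548,.3825,.078,11)
for n in ('wrist','side'):
  cv2.imwrite(f'pics/{n}1.png',get_image(n)['img'][:,:,::-1])"
```

```text
time: 2.35
position: [0.5487, 0.3804, 0.3252]
tool_rot: [1.068, 1.292, -1.067]
ft_force: [0.7, 0.2, 0.1]
grip_width: 0.999
time: 2.55
position: [0.5464, 0.3829, 0.3249]
tool_rot: [1.066, 1.294, -1.068]
ft_force: [-0.1, 0.8, 1.0]
grip_width: 1.001
t 2.55 tcp [0.5464 0.3829 0.3249] grasp [0.5462 0.3828 0.1609] grip mm 87.1 F [-0.1  0.8  1. ]
tool x [-1.3e-03 -5.0e-04 -1.0e+00] y [ 0.9817  0.1904 -0.0013] yawdeg 10.98
shift mm(tool) [82.9  1.6  0.7] (target-tool axes) [82.9  1.5  0.7] turn [-0.0004  0.0002  0.0013]
```

View pics/wrist1.png

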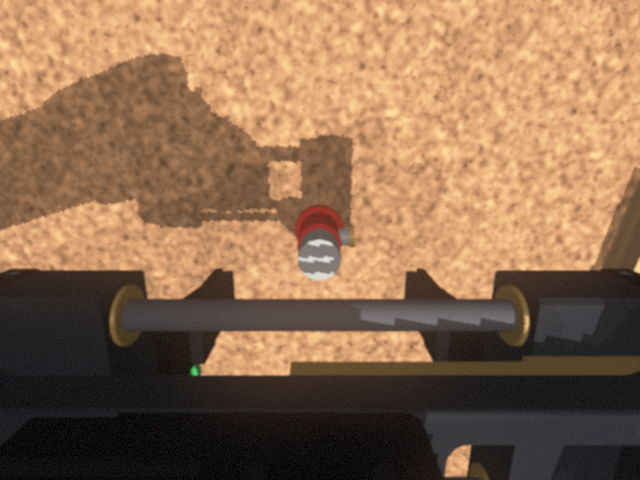

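View pics/side1.png

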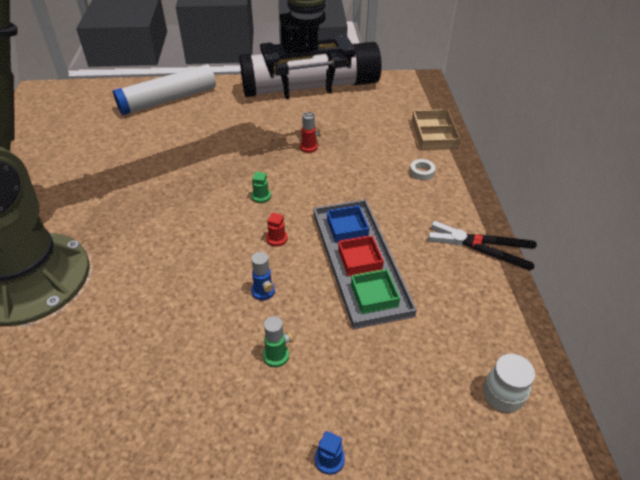

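The red valve sits centred between the jaws at about (319,257) in the wrist image. I'll descend and grip it.

```bash
python3 -m creep '[[20,1,0,0,0,0,87],[25,0,1,0,0,0,87],[20,0,0,0,0,0,87],[10,0,0,0,0,0,87],[6,0,0,0,0,0,87]]'; python3 -m creep '[[0,0,0,0,0,0,87],[0,0,0,0,0,0,87]]'; python3 -c "
from h import *
go(.548,.3825,.079,11)"
```

```text
time: 3.15
position: [0.5465, 0.3838, 0.2446]
tool_rot: [1.066, 1.295, -1.065]
ft_force: [-0.0, -0.5, -0.2]
grip_width: 1.0
time: 3.35
position: [0.5476, 0.3831, 0.2459]
tool_rot: [1.069, 1.293, -1.065]
ft_force: [-0.0, -0.1, -0.2]
grip_width: 0.997
t 3.35 tcp [0.5476 0.3831 0.2459] grasp [0.5478 0.3833 0.0819] grip mm 86.7 F [-0.  -0.1 -0.2]
tool x [ 0.0015  0.0014 -1.    ] y [0.9817 0.1905 0.0018] yawdeg 10.98
shift mm(tool) [2.9 0.3 0.6] (target-tool axes) [2.9 0.3 0.6] turn [-0.0003 -0.0011 -0.0018]
```

```bash
python3 -m creep '[[3,0,0,0,0,0,60],[0,0,0,0,0,0,45],[0,0,0,0,0,0,35],[0,0,0,0,0,0,25],[0,0,0,0,0,0,20]]' 25; python3 -m creep '[[0,0,0,0,0,0,20],[0,0,0,0,0,0,20],[0,0,0,0,0,0,20]]';  python3 -c "
from h import *
st()"
```

```text
time: 3.85
position: [0.5474, 0.3825, 0.2417]
tool_rot: [1.068, 1.293, -1.067]
ft_force: [-0.5, -0.3, -0.0]
grip_width: 0.629
time: 4.15
position: [0.5474, 0.3825, 0.2416]
tool_rot: [1.067, 1.293, -1.067]
ft_force: [-0.7, 0.0, 0.1]
grip_width: 0.356
t 4.15 tcp [0.5474 0.3825 0.2416] grasp [0.5474 0.3825 0.0776] grip mm 30.9 F [-0.7  0.   0.1]
tool x [ 0. -0. -1.] y [0.9818 0.1899 0.    ] yawdeg 10.94
```

```bash
python3 -m creep '[[0,0,0,0,0,0,20],[0,0,0,0,0,0,20],[0,0,0,0,0,0,20]]';python3 -m creep '[[-10,0,0,0,0,0,20],[-20,0,0,0,0,0,20],[-20,0,0,0,0,0,20],[-30,0,0,0,0,0,20],[-20,0,0,0,0,0,20]]';  python3 -c "
from h import *
go(.6255,.0047,.19,11)
for n in ('wrist','side'):
  cv2.imwrite(f'pics/{n}2.png',get_image(n)['img'][:,:,::-1])"
```

```text
time: 4.45
position: [0.5473, 0.3825, 0.2416]
tool_rot: [1.067, 1.294, -1.067]
ft_force: [-1.2, 0.2, 1.3]
grip_width: 0.324
time: 4.95
position: [0.5477, 0.3825, 0.3442]
tool_rot: [1.069, 1.293, -1.065]
ft_force: [0.5, -0.1, -1.2]
grip_width: 0.326
t 4.95 tcp [0.5477 0.3825 0.3442] grasp [0.5481 0.3827 0.1802] grip mm 28.4 F [ 0.5 -0.1 -1.2]
tool x [ 0.0021  0.0014 -1.    ] y [0.9818 0.1896 0.0023] yawdeg 10.93
shift mm(tool) [-10.1   4.7 385.7] (target-tool axes) [ -9.8   4.3 385.7] turn [-0.0012 -0.001  -0.0023]
```

View pics/side2.png

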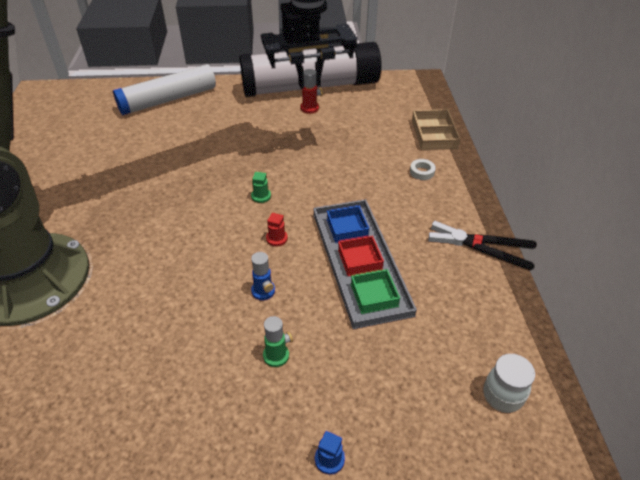

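Side view shows the red valve lifted, hanging upright at (310,92). I'll carry it over to the red pot.

```bash
python3 -m creep '[[0,0,15,0,0,0,20],[0,0,30,0,0,0,20],[0,0,38,0,0,0,20],[0,0,38,0,0,0,20],[0,0,38,0,0,0,20]]'>/dev/null; python3 -m creep '[[0,1,38,0,0,0,20],[0,1,38,0,0,0,20],[0,1,38,0,0,0,20],[0,1,38,0,0,0,20],[0,0,32,0,0,0,20]]'; python3 -m creep '[[0,0,23,0,0,0,20],[0,0,14,0,0,0,20],[0,0,5,0,0,0,20],[0,0,0,0,0,0,20],[0,0,0,0,0,0,20]]';  python3 -c "
from h import *
go(.6255,.0047,.086,11)
for n in ('wrist','side','top'):
  cv2.imwrite(f'pics/{n}3.png',get_image(n)['img'][:,:,::-1])"
```

```text
time: 6.05
position: [0.6157, 0.0425, 0.3396]
tool_rot: [1.067, 1.294, -1.073]
ft_force: [-0.3, 0.3, -1.6]
grip_width: 0.323
time: 6.55
position: [0.6242, 0.007, 0.3411]
tool_rot: [1.066, 1.296, -1.066]
ft_force: [-0.6, 1.3, -2.0]
grip_width: 0.328
t 6.55 tcp [0.6242 0.007  0.3411] grasp [0.6241 0.0072 0.1771] grip mm 28.5 F [-0.6  1.3 -2. ]
tool x [-8.0e-04  1.1e-03 -1.0e+00] y [ 9.814e-01  1.919e-01 -6.000e-04] yawdeg 11.07
shift mm(tool) [91.1  0.9  2.6] (target-tool axes) [91.1  0.8  2.5] turn [ 0.0012 -0.0012  0.0006]
```

View pics/side3.png

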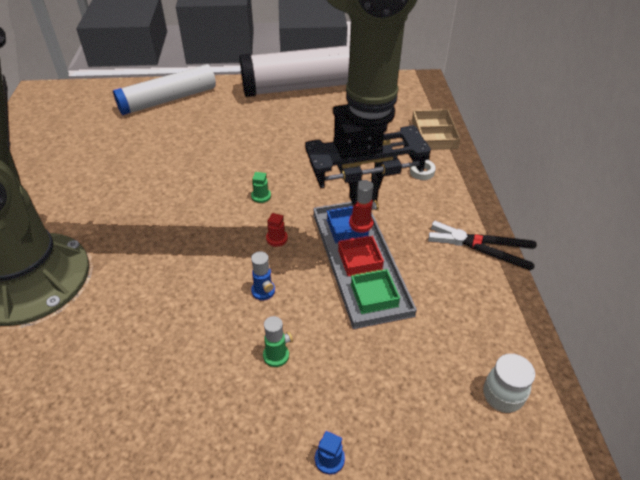

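View pics/wrist3.png

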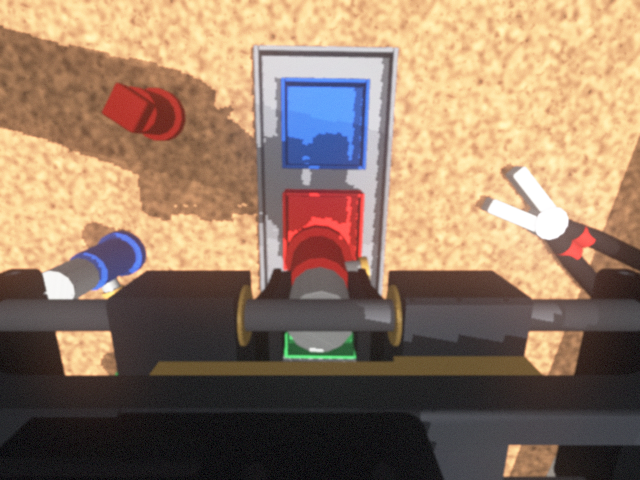

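The wrist view shows the valve at (320,250) over the red pot, aligned with the row. I'll check the pot position with the blue pot's rim in this view.

```bash
python3 - <<'E'
from h import *
r=get_image("wrist")
m=masks(r["img"])["blue"]
for c,s,l in blobs(m,3000):
    ct,_=cv2.findContours(l.astype(np.uint8),cv2.RETR_EXTERNAL,cv2.CHAIN_APPROX_NONE)
    q=cv2.boxPoints(cv2.minAreaRect(max(ct,key=len)))
    P=np.array([ray(r,x,.031)[:2] for x in q]); print(q.round(),P.round(4).tolist(),P.mean(0).round(4),np.linalg.norm(np.diff(P,axis=0),axis=1).round(4),ray(r,c,.02).round(4))
# top view blob extents at rim
T=get_image("top")
# earlier frame
im=cv2.imread("pics/top0.png")[:,:,::-1].copy()
for k in ('red','green','blue'):
    for c,s,l in blobs(masks(im)[k],600):
        if s[3]>60: continue
        ct,_=cv2.findContours(l.astype(np.uint8),cv2.RETR_EXTERNAL,cv2.CHAIN_APPROX_NONE)
        q=cv2.boxPoints(cv2.minAreaRect(max(ct,key=len)));P=np.array([ray(T,x,.031)[:2] for x in q]);print(k,P.mean(0).round(4),np.linalg.norm(np.diff(P,axis=0),axis=1).round(4),P.round(3).tolist())
E
```

```text
[[281.  78.]
 [368.  78.]
 [368. 168.]
 [281. 168.]] [[0.5711, 0.1226], [0.638, 0.1356], [0.6538, 0.0682], [0.5824, 0.0542]] [0.6113 0.0952] [0.0682 0.0693 0.0727] [0.6101 0.0972 0.02  ]
red [0.6229 0.0047] [0.0669 0.0673 0.0664] [[0.65, 0.043], [0.662, -0.022], [0.596, -0.034], [0.584, 0.031]]
green [ 0.6389 -0.0831] [0.0662 0.0675 0.0657] [[0.666, -0.045], [0.678, -0.11], [0.612, -0.121], [0.6, -0.056]]
blue [0.6056 0.0923] [0.0675 0.061  0.067 ] [[0.629, 0.131], [0.642, 0.065], [0.582, 0.054], [0.569, 0.12]]
```

```bash
python3 -m creep '[[15,0,1,0,0,0,20],[25,0,1,0,0,0,20],[22,0,0,0,0,0,20],[14,0,0,0,0,0,20],[6,0,0,0,0,0,20]]'; python3 -m creep '[[2,0,0,0,0,0,20],[0,0,0,0,0,0,20]]';  python3 -c "
from h import *
go(.625,.005,.0846,11)
for n in ('side',):
  cv2.imwrite(f'pics/{n}4.png',cv2.resize(get_image(n)['img'][120:320,240:480,::-1],None,fx=2.5,fy=2.5))"
```

```text
time: 7.3
position: [0.624, 0.0035, 0.2572]
tool_rot: [1.066, 1.296, -1.07]
ft_force: [0.2, -0.1, -1.4]
grip_width: 0.323
time: 7.5
position: [0.6251, 0.0033, 0.258]
tool_rot: [1.068, 1.293, -1.067]
ft_force: [-0.1, 0.1, -2.5]
grip_width: 0.325
t 7.5 tcp [0.6251 0.0033 0.258 ] grasp [0.6252 0.0033 0.094 ] grip mm 28.3 F [-0.1  0.1 -2.5]
tool x [ 9.e-04  1.e-04 -1.e+00] y [9.818e-01 1.898e-01 9.000e-04] yawdeg 10.94
shift mm(tool) [ 9.4  0.2 -1.7] (target-tool axes) [ 9.4  0.2 -1.7] turn [-0.001   0.0001 -0.0009]
```

View pics/side4.png

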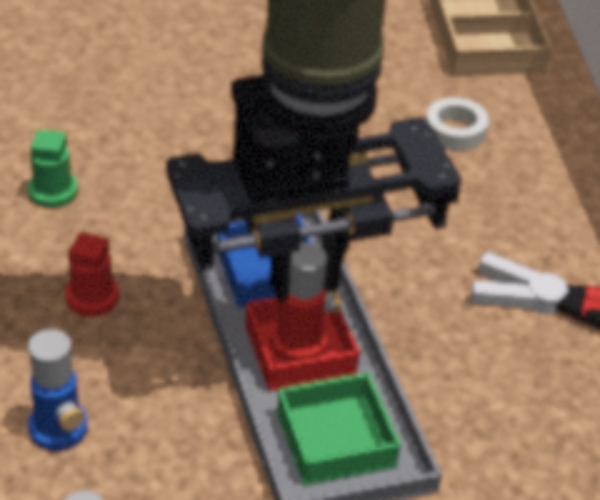

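The valve's foot is inside the red pot, centred at about (302,345) in the enlarged view. I'll lower it gently.

```bash
python3 -m creep '[[3,0,-1,0,0,0,20],[2,0,0,0,0,0,20],[2,0,0,0,0,0,20],[1,0,0,0,0,0,20],[0,0,0,0,0,0,20]]'; python3 -c "
from h import *
st()"
```

```text
time: 8.05
position: [0.6245, 0.0043, 0.2494]
tool_rot: [1.067, 1.294, -1.068]
ft_force: [-0.7, -0.0, -1.3]
grip_width: 0.327
t 8.05 tcp [0.6245 0.0043 0.2494] grasp [0.6245 0.0043 0.0854] grip mm 28.4 F [-0.7 -0.  -1.3]
tool x [-2.e-04 -0.e+00 -1.e+00] y [ 9.818e-01  1.898e-01 -2.000e-04] yawdeg 10.94
```

```bash
python3 -m creep '[[1,0,0,0,0,0,20],[0,0,0,0,0,0,20],[1,0,0,0,0,0,20],[0,0,0,0,0,0,20],[0,0,0,0,0,0,20]]'; python3 -c "
from h import *
st()"
```

```text
time: 8.55
position: [0.6247, 0.0042, 0.2484]
tool_rot: [1.068, 1.293, -1.067]
ft_force: [-2.3, -0.5, 5.6]
grip_width: 0.323
t 8.55 tcp [0.6247 0.0042 0.2484] grasp [0.6248 0.0042 0.0844] grip mm 28.1 F [-2.3 -0.5  5.6]
tool x [ 5.e-04  2.e-04 -1.e+00] y [9.818e-01 1.897e-01 5.000e-04] yawdeg 10.94
```

Contact: +5.6 N, compared with -2 N while hanging. I'll release, rise, and go to the blue valve.

```bash
python3 -m creep '[[0,0,0,0,0,0,33],[0,0,0,0,0,0,45],[0,0,0,0,0,0,55],[0,0,0,0,0,0,60],[0,0,0,0,0,0,60]]'>/dev/null; python3 -m creep '[[-10,0,0,0,0,0,60],[-25,0,0,0,0,0,60],[-25,0,0,0,0,0,87],[-25,0,0,0,0,0,87],[-10,0,0,0,0,0,87]]';  python3 -c "
from h import *
go(.4414,-.0597,.175,11)
for n in ('side',):
  cv2.imwrite(f'pics/{n}5.png',cv2.resize(get_image(n)['img'][120:320,240:480,::-1],None,fx=2.5,fy=2.5))"
```

```text
time: 9.55
position: [0.6254, 0.004, 0.3461]
tool_rot: [1.07, 1.29, -1.064]
ft_force: [-0.2, -0.8, 0.8]
grip_width: 0.878
t 9.55 tcp [0.6254 0.004  0.3461] grasp [0.6262 0.0041 0.1821] grip mm 76.4 F [-0.2 -0.8  0.8]
tool x [ 5.1e-03  6.0e-04 -1.0e+00] y [0.9818 0.1897 0.0051] yawdeg 10.94
shift mm(tool) [   6.2 -192.7   27.7] (target-tool axes) [   7.1 -192.7   27.5] turn [-0.0011  0.0003 -0.0051]
```

View pics/side5.png

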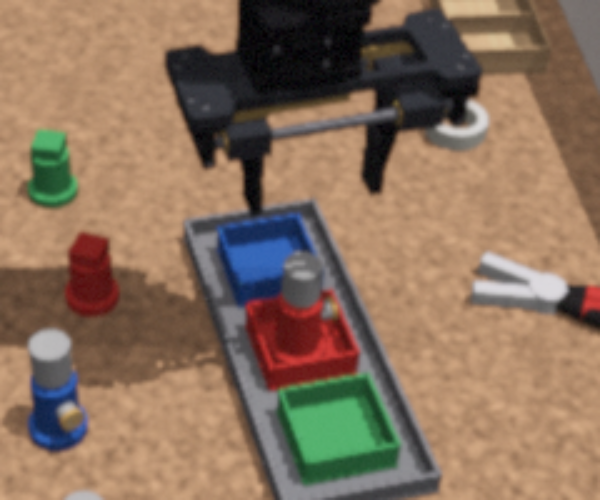

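Red valve stands upright in its pot at (300,310). Next is the blue valve.

```bash
python3 -m creep '[[0,-15,3,0,0,0,87],[0,-30,5,0,0,0,87],[0,-35,5,0,0,0,87],[0,-35,5,0,0,0,87],[0,-35,5,0,0,0,87]]'>/dev/null; python3 -m creep '[[5,-28,4,0,0,0,87],[0,-15,0,0,0,0,87],[0,0,0,0,0,0,87],[0,0,0,0,0,0,87]]';  python3 -c "
from h import *
go(.4414,-.0597,.078,11)
for n in ('wrist',):
  cv2.imwrite(f'pics/{n}6.png',get_image(n)['img'][:,:,::-1])"
```

```text
time: 10.5
position: [0.4404, -0.0586, 0.3374]
tool_rot: [1.068, 1.293, -1.066]
ft_force: [0.3, -0.3, -0.8]
grip_width: 1.0
t 10.5 tcp [ 0.4404 -0.0586  0.3374] grasp [ 0.4405 -0.0586  0.1734] grip mm 87.0 F [ 0.3 -0.3 -0.8]
tool x [ 7.e-04  5.e-04 -1.e+00] y [9.818e-01 1.900e-01 8.000e-04] yawdeg 10.96
shift mm(tool) [95.4  0.7  1.3] (target-tool axes) [95.4  0.8  1.2] turn [-0.0008 -0.0004 -0.0008]
```

View pics/wrist6.png

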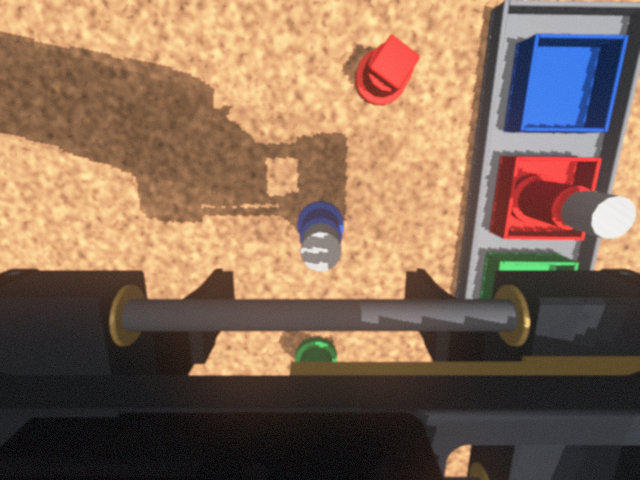

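The blue head is centred between the jaws at (320,252). Descend and grip.

```bash
python3 -m creep '[[20,1,1,0,0,0,87],[30,0,0,0,0,0,87],[25,0,0,0,0,0,87],[13,0,0,0,0,0,87],[6,0,0,0,0,0,87]]'; python3 -m creep '[[0,0,0,0,0,0,87],[0,0,0,0,0,0,40],[0,0,0,0,0,0,30],[0,0,0,0,0,0,20],[0,0,0,0,0,0,20]]' >/dev/null;python3 -m creep '[[0,0,0,0,0,0,20],[0,0,0,0,0,0,20],[0,0,0,0,0,0,20],[0,0,0,0,0,0,20],[0,0,0,0,0,0,20]]'; python3 -c "
from h import *
st()"
```

```text
time: 11.05
position: [0.4416, -0.0593, 0.2419]
tool_rot: [1.065, 1.295, -1.069]
ft_force: [-0.2, -0.3, -0.0]
grip_width: 0.996
time: 12.05
position: [0.4415, -0.0596, 0.2436]
tool_rot: [1.068, 1.293, -1.067]
ft_force: [0.8, 1.1, -0.2]
grip_width: 0.325
t 12.05 tcp [ 0.4415 -0.0596  0.2436] grasp [ 0.4415 -0.0596  0.0796] grip mm 28.2 F [ 0.8  1.1 -0.2]
tool x [ 3.e-04  1.e-04 -1.e+00] y [9.818e-01 1.898e-01 3.000e-04] yawdeg 10.94
```

```bash
python3 -m creep '[[-10,0,0,0,0,0,20],[-20,0,0,0,0,0,20],[-30,0,0,0,0,0,20],[-30,0,0,0,0,0,20],[-20,0,0,0,0,0,20]]';  python3 -c "
from h import *
go(.6085,.0935,.189,11)
for n in ('side',):
  cv2.imwrite(f'pics/{n}7.png',get_image(n)['img'][:,:,::-1])"
```

```text
time: 12.55
position: [0.4415, -0.0599, 0.3561]
tool_rot: [1.069, 1.292, -1.066]
ft_force: [-1.0, 1.2, -2.3]
grip_width: 0.328
t 12.55 tcp [ 0.4415 -0.0599  0.3561] grasp [ 0.4419 -0.0598  0.1921] grip mm 28.5 F [-1.   1.2 -2.3]
tool x [ 2.4e-03  4.0e-04 -1.0e+00] y [0.9819 0.1895 0.0024] yawdeg 10.93
shift mm(tool) [   3.6  193.  -119. ] (target-tool axes) [   3.1  193.2 -118.7] turn [-0.0013  0.0001 -0.0024]
```

View pics/side7.png

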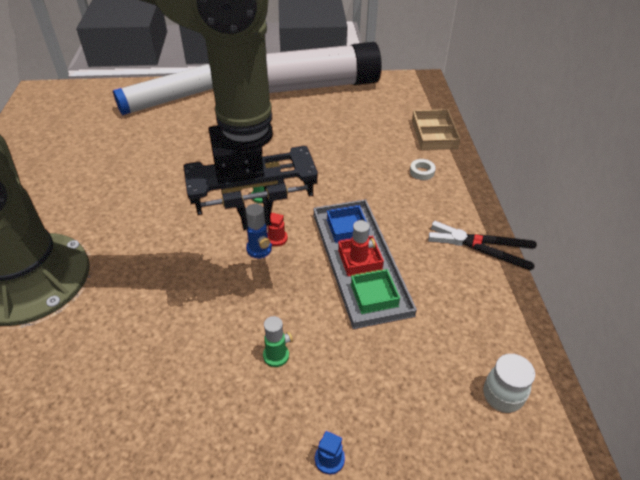

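The blue valve is held upright at (258,232). Carry it to the blue pot.

```bash
python3 -m creep '[[0,14,-9,0,0,0,20],[0,27,-17,0,0,0,20],[0,32,-20,0,0,0,20],[0,32,-20,0,0,0,20],[0,32,-20,0,0,0,20]]'>/dev/null; python3 -m creep '[[0,30,-18,0,0,0,20],[0,18,-10,0,0,0,20],[0,8,-5,0,0,0,20],[0,0,0,0,0,0,20],[0,0,0,0,0,0,20]]';  python3 -c "
from h import *
go(.6085,.0935,.0866,11)
r=get_image('wrist')
cv2.imwrite(f'pics/wrist8.png',r['img'][:,:,::-1])"
```

```text
time: 13.6
position: [0.6078, 0.093, 0.3525]
tool_rot: [1.066, 1.294, -1.07]
ft_force: [-0.1, -0.6, -0.9]
grip_width: 0.324
t 13.6 tcp [0.6078 0.093  0.3525] grasp [0.6074 0.0929 0.1885] grip mm 28.1 F [-0.1 -0.6 -0.9]
tool x [-0.002  -0.0011 -1.    ] y [ 0.982   0.189  -0.0022] yawdeg 10.89
shift mm(tool) [101.9   1.   -0.4] (target-tool axes) [101.9   0.8  -0.3] turn [-0.0019  0.0007  0.0022]
```

View pics/wrist8.png

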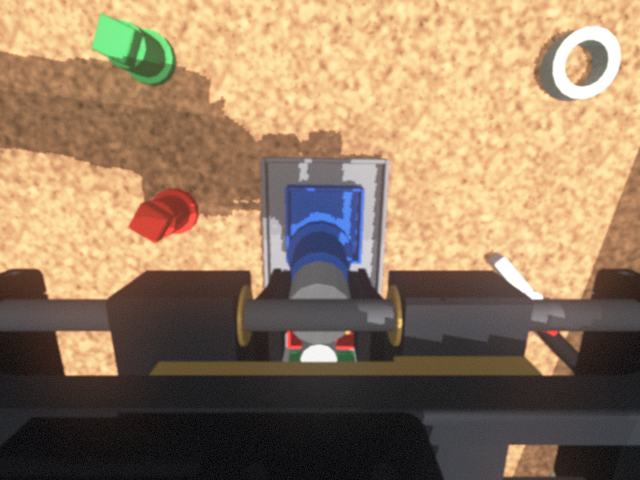

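```bash
python3 -m creep '[[15,2,0,0,0,0,20],[25,0,0,0,0,0,20],[25,0,0,0,0,0,20],[16,0,0,0,0,0,20],[8,0,0,0,0,0,20]]'; python3 -m creep '[[3,0,0,0,0,0,20],[0,0,0,0,0,0,20]]';  python3 -c "
from h import *
go(.6085,.0935,.0866,11)
for n in ('side',):
  cv2.imwrite(f'pics/{n}9.png',cv2.resize(get_image(n)['img'][120:320,240:480,::-1],None,fx=2.5,fy=2.5))"
```

```text
time: 14.15
position: [0.6093, 0.0936, 0.2624]
tool_rot: [1.066, 1.295, -1.07]
ft_force: [-0.5, 0.1, -1.2]
grip_width: 0.331
time: 14.35
position: [0.6105, 0.0941, 0.2619]
tool_rot: [1.068, 1.293, -1.067]
ft_force: [-0.7, 0.1, -2.2]
grip_width: 0.325
t 14.35 tcp [0.6105 0.0941 0.2619] grasp [0.6106 0.0941 0.0979] grip mm 28.3 F [-0.7  0.1 -2.2]
tool x [ 7.e-04  2.e-04 -1.e+00] y [9.819e-01 1.896e-01 8.000e-04] yawdeg 10.93
shift mm(tool) [11.3 -2.1  0.2] (target-tool axes) [11.3 -2.1  0.2] turn [-0.0012 -0.0001 -0.0008]
```

View pics/side9.png

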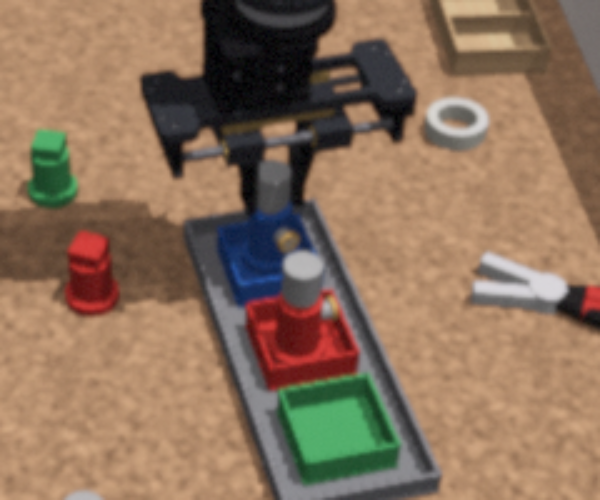

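The blue foot is inside its pot. Lower gently to contact.

```bash
python3 -m creep '[[4,0,0,0,0,0,20],[3,0,0,0,0,0,20],[2,0,0,0,0,0,20],[1,0,0,0,0,0,20],[0,0,0,0,0,0,20]]'|grep -A1 -E "pos|force"; python3 -m creep '[[1,0,0,0,0,0,20],[0,0,0,0,0,0,20],[1,0,0,0,0,0,20],[0,0,0,0,0,0,20],[0,0,0,0,0,0,20]]'
```

```text
position: [0.6102, 0.0942, 0.2514]
tool_rot: [1.067, 1.294, -1.067]
ft_force: [0.0, -0.7, -1.5]
grip_width: 0.328
time: 15.4
position: [0.6105, 0.0942, 0.2505]
tool_rot: [1.068, 1.293, -1.066]
ft_force: [-2.0, -0.2, 5.8]
grip_width: 0.325
```

Contact again (+5.8 N). Release, rise and go to the green valve.

```bash
python3 -m creep '[[0,0,0,0,0,0,33],[0,0,0,0,0,0,45],[0,0,0,0,0,0,55],[0,0,0,0,0,0,60],[0,0,0,0,0,0,60]]'>/dev/null; python3 -m creep '[[-10,0,0,0,0,0,60],[-25,0,0,0,0,0,60],[-30,0,0,0,0,0,87],[-30,0,0,0,0,0,87],[-10,0,0,0,0,0,87]]';  python3 -c "
from h import *
go(.465,-.1985,.18,11)
for n in ('side',):
  cv2.imwrite(f'pics/{n}10.png',cv2.resize(get_image(n)['img'][120:400,220:460,::-1],None,fx=2,fy=2))"
```

```text
time: 16.4
position: [0.6112, 0.094, 0.359]
tool_rot: [1.071, 1.29, -1.062]
ft_force: [1.1, 0.6, 0.9]
grip_width: 0.876
t 16.4 tcp [0.6112 0.094  0.359 ] grasp [0.6123 0.0943 0.195 ] grip mm 76.2 F [1.1 0.6 0.9]
tool x [ 0.0063  0.0017 -1.    ] y [0.9818 0.1896 0.0065] yawdeg 10.93
shift mm(tool) [  13.6 -199.1  259.5] (target-tool axes) [  15.  -199.3  259.2] turn [-0.0013 -0.0005 -0.0065]
```

View pics/side10.png

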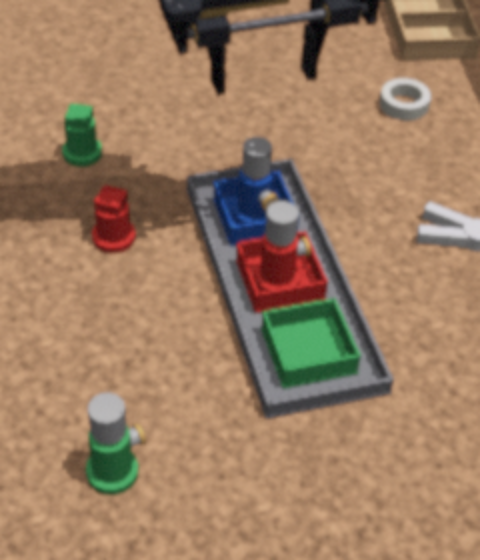

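Blue stands upright in its pot at (257,180); red is unchanged. On to green.

```bash
python3 -m creep '[[0,-13,17,0,0,0,87],[0,-23,30,0,0,0,87],[0,-27,35,0,0,0,87],[0,-27,35,0,0,0,87],[0,-27,35,0,0,0,87]]'>/dev/null; python3 -m creep '[[5,-27,35,0,0,0,87],[5,-27,35,0,0,0,87],[5,-18,25,0,0,0,87],[0,-10,12,0,0,0,87],[0,0,0,0,0,0,87]]'; python3 -m creep '[[0,0,0,0,0,0,87]]'>/dev/null; python3 -c "
from h import *
go(.465,-.1985,.079,11)
for n in ('wrist',):
  cv2.imwrite(f'pics/{n}11.png',get_image(n)['img'][:,:,::-1])"
```

```text
time: 17.45
position: [0.4629, -0.1995, 0.3391]
tool_rot: [1.07, 1.293, -1.071]
ft_force: [-0.0, 0.4, -0.2]
grip_width: 0.997
t 17.55 tcp [ 0.4648 -0.1964  0.3394] grasp [ 0.4649 -0.1963  0.1754] grip mm 87.1 F [ 0.1  0.8 -0.2]
tool x [ 3.e-04  9.e-04 -1.e+00] y [9.815e-01 1.913e-01 4.000e-04] yawdeg 11.03
shift mm(tool) [96.4 -0.3  2.2] (target-tool axes) [96.4 -0.2  2.1] turn [ 0.0005 -0.0008 -0.0004]
```

View pics/wrist11.png

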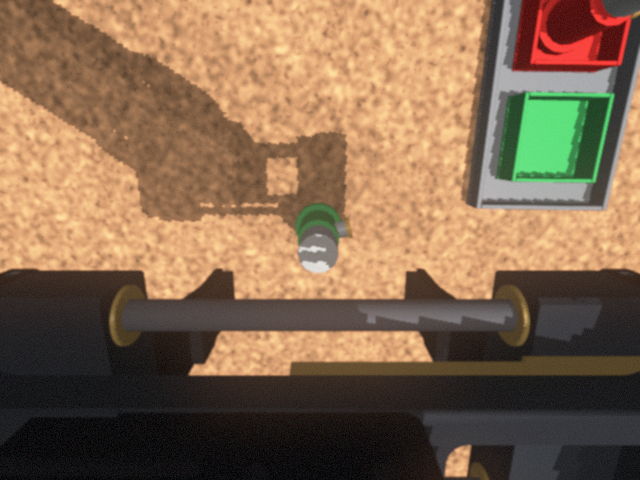

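The green head is centred between the jaws at (318,253). Descend and grip.

```bash
python3 -m creep '[[20,0,1,0,0,0,87],[30,0,1,0,0,0,87],[25,0,0,0,0,0,87],[13,0,0,0,0,0,87],[8,0,0,0,0,0,87]]'; python3 -m creep '[[0,0,0,0,0,0,87],[0,0,0,0,0,0,40],[0,0,0,0,0,0,30],[0,0,0,0,0,0,20],[0,0,0,0,0,0,20]]' >/dev/null;python3 -m creep '[[0,0,0,0,0,0,20],[0,0,0,0,0,0,20],[0,0,0,0,0,0,20],[0,0,0,0,0,0,20],[0,0,0,0,0,0,20]]'; python3 -c "
from h import *
st()"; python3 -m creep '[[-10,0,0,0,0,0,20],[-20,0,0,0,0,0,20],[-30,0,0,0,0,0,20],[-30,0,0,0,0,0,20],[-20,0,0,0,0,0,20]]';  python3 -c "
from h import *
go(.6425,-.0835,.189,11)
for n in ('side',):
  cv2.imwrite(f'pics/{n}12.png',get_image(n)['img'][:,:,::-1])"
```

```text
time: 18.1
position: [0.465, -0.1983, 0.2425]
tool_rot: [1.065, 1.296, -1.066]
ft_force: [-0.8, -0.2, 0.2]
grip_width: 1.001
time: 19.1
position: [0.4645, -0.1998, 0.2435]
tool_rot: [1.067, 1.293, -1.067]
ft_force: [1.3, -0.4, -0.2]
grip_width: 0.325
t 19.1 tcp [ 0.4645 -0.1998  0.2435] grasp [ 0.4645 -0.1998  0.0795] grip mm 28.3 F [ 1.3 -0.4 -0.2]
tool x [ 2.e-04  0.e+00 -1.e+00] y [9.818e-01 1.899e-01 2.000e-04] yawdeg 10.95
time: 19.6
position: [0.4645, -0.2002, 0.3561]
tool_rot: [1.068, 1.291, -1.066]
ft_force: [1.8, 0.3, -1.9]
grip_width: 0.322
t 19.6 tcp [ 0.4645 -0.2002  0.3561] grasp [ 0.4649 -0.2003  0.1921] grip mm 28.0 F [ 1.8  0.3 -1.9]
tool x [ 2.3e-03 -3.0e-04 -1.0e+00] y [0.9819 0.1894 0.0022] yawdeg 10.92
shift mm(tool) [  3.5 196.9 -80.9] (target-tool axes) [  3.1 197.  -80.6] turn [-0.0014  0.0008 -0.0022]
```

View pics/side12.png

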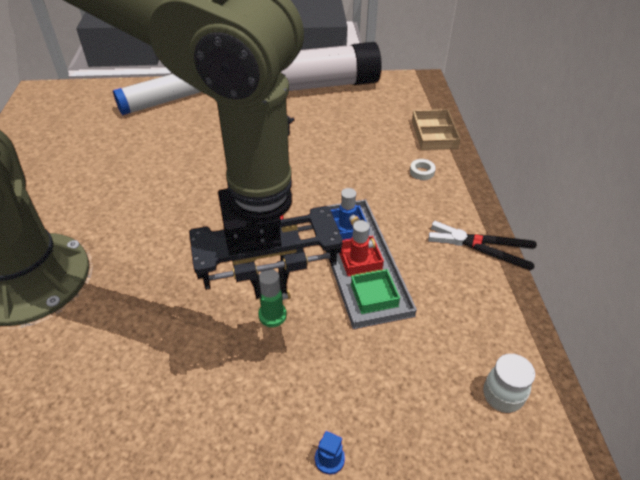

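The green valve hangs upright at (271,297). Carry it to the green pot.

```bash
python3 -m creep '[[0,15,-6,0,0,0,20],[0,28,-12,0,0,0,20],[0,33,-14,0,0,0,20],[0,33,-14,0,0,0,20],[0,33,-14,0,0,0,20]]'>/dev/null; python3 -m creep '[[0,30,-12,0,0,0,20],[0,17,-6,0,0,0,20],[0,8,-3,0,0,0,20],[0,0,0,0,0,0,20],[0,0,0,0,0,0,20]]';  python3 -c "
from h import *
go(.6425,-.0835,.0866,11)
r=get_image('wrist')
cv2.imwrite(f'pics/wrist13.png',r['img'][:,:,::-1])"
```

```text
time: 20.65
position: [0.6418, -0.0836, 0.3525]
tool_rot: [1.067, 1.294, -1.07]
ft_force: [-0.4, -0.4, -2.6]
grip_width: 0.324
t 20.65 tcp [ 0.6418 -0.0836  0.3525] grasp [ 0.6414 -0.0837  0.1885] grip mm 28.2 F [-0.4 -0.4 -2.6]
tool x [-2.2e-03 -6.0e-04 -1.0e+00] y [ 0.982   0.1888 -0.0023] yawdeg 10.88
shift mm(tool) [101.9   0.9  -0. ] (target-tool axes) [101.9   0.7   0. ] turn [-0.002   0.0001  0.0023]
```

View pics/wrist13.png

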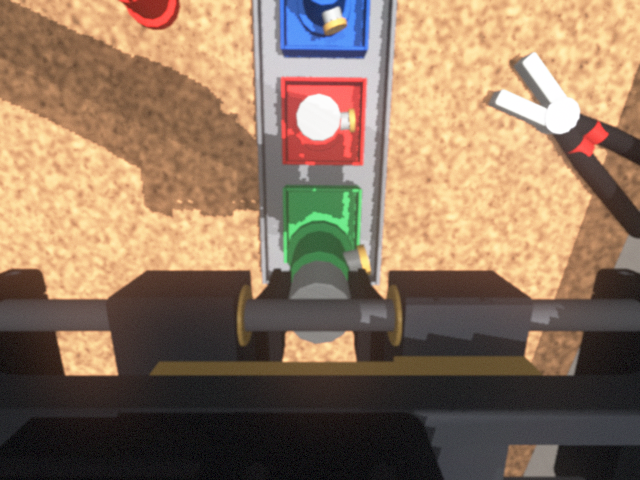

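```bash
python3 -m creep '[[15,1,0,0,0,0,20],[25,0,0,0,0,0,20],[25,0,0,0,0,0,20],[16,0,0,0,0,0,20],[8,0,0,0,0,0,20]]'; python3 -m creep '[[3,0,0,0,0,0,20],[0,0,0,0,0,0,20]]';  python3 -c "
from h import *
go(.6425,-.0835,.0866,11)
for n in ('side',):
  cv2.imwrite(f'pics/{n}14.png',cv2.resize(get_image(n)['img'][120:340,240:480,::-1],None,fx=2.5,fy=2.5))"
```

```text
time: 21.2
position: [0.6424, -0.083, 0.2623]
tool_rot: [1.067, 1.296, -1.07]
ft_force: [0.4, -0.7, -2.4]
grip_width: 0.329
time: 21.4
position: [0.6436, -0.0829, 0.2619]
tool_rot: [1.068, 1.293, -1.067]
ft_force: [0.4, 0.3, -0.8]
grip_width: 0.327
t 21.4 tcp [ 0.6436 -0.0829  0.2619] grasp [ 0.6437 -0.0829  0.0979] grip mm 28.5 F [ 0.4  0.3 -0.8]
tool x [ 7.e-04 -0.e+00 -1.e+00] y [9.819e-01 1.896e-01 7.000e-04] yawdeg 10.93
shift mm(tool) [11.3 -1.2  0.4] (target-tool axes) [11.3 -1.2  0.4] turn [-0.0012  0.0002 -0.0007]
```

View pics/side14.png

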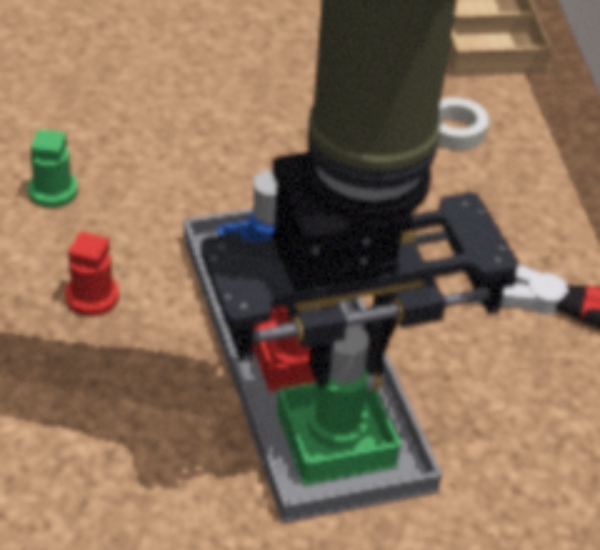

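The green foot is inside the pot near (342,425) in the enlarged view. Lower to contact.

```bash
python3 -m creep '[[4,0,0,0,0,0,20],[3,0,0,0,0,0,20],[2,0,0,0,0,0,20],[1,0,0,0,0,0,20],[0,0,0,0,0,0,20]]'|grep -E "pos|force"; python3 -m creep '[[1,0,0,0,0,0,20],[0,0,0,0,0,0,20],[1,0,0,0,0,0,20],[0,0,0,0,0,0,20],[0,0,0,0,0,0,20]]'
```

```text
position: [0.6434, -0.0827, 0.2514]
ft_force: [0.6, -0.3, -2.4]
time: 22.45
position: [0.6436, -0.0828, 0.2505]
tool_rot: [1.068, 1.293, -1.067]
ft_force: [-3.4, 0.5, 4.8]
grip_width: 0.323
```

```bash
python3 -m creep '[[0,0,0,0,0,0,33],[0,0,0,0,0,0,45],[0,0,0,0,0,0,55],[0,0,0,0,0,0,60],[0,0,0,0,0,0,60]]'>/dev/null; python3 -m creep '[[-10,0,0,0,0,0,60],[-25,0,0,0,0,0,60],[-30,0,0,0,0,0,60],[-30,0,0,0,0,0,60],[-30,0,0,0,0,0,60]]'>/dev/null; python3 -m creep '[[-30,-20,0,0,0,0,60],[-30,-35,0,0,0,0,60],[0,-40,0,0,0,0,60],[0,-40,0,0,0,0,60],[0,-20,0,0,0,0,60]]'>/dev/null; python3 -m creep '[[0,0,0,0,0,0,60],[0,0,0,0,0,0,60]]'; python3 - <<'E'
from h import *
st()
rs={}
for n in ('side','top'):
  rs[n]=r=get_image(n);cv2.imwrite(f'pics/{n}15.png',r['img'][:,:,::-1])
  for k,m in masks(r['img']).items():
    for c,s,l in blobs(m,25):
      z=.077+.007 if k=='grey' else .03
      p=ray(r,c,z)
      if s[4]<3000 and .4<p[0]<.7 and abs(p[1])<.42: print(n,k,c.round(1),s[4],p[:2].round(4))
E
```

```text
time: 24.15
position: [0.4913, -0.1122, 0.4356]
tool_rot: [1.069, 1.292, -1.065]
ft_force: [0.4, -0.1, 0.2]
grip_width: 0.692
t 24.15 tcp [ 0.4913 -0.1122  0.4356] grasp [ 0.4917 -0.1121  0.2716] grip mm 60.2 F [ 0.4 -0.1  0.2]
tool x [ 0.0025  0.001  -1.    ] y [0.9818 0.1897 0.0026] yawdeg 10.94
side red [275.9 230.3] 489 [0.4679 0.0685]
side red [355.1 255.5] 877 [ 0.6158 -0.0077]
side green [265.7 191.2] 86 [0.4469 0.1878]
side green [253.8 196.5] 28 [0.4223 0.1723]
side green [373.9 292.7] 1344 [ 0.6394 -0.0986]
side blue [342.2 221.3] 765 [0.6002 0.0866]
side blue [329.5 453.9] 897 [ 0.5398 -0.381 ]
side grey [286.9 173.6] 237 [0.4937 0.1769]
top red [312.8 211.1] 483 [0.6162 0.0057]
top red [284.3 272.8] 115 [0.4698 0.0742]
top green [341.2 203.8] 254 [ 0.6328 -0.0623]
top green [228.7 289.3] 234 [0.4332 0.2035]
top blue [285.4 219.5] 185 [0.5967 0.0709]
top blue [265.4 218.3] 134 [0.6004 0.1181]
top blue [476.5 238.6] 135 [ 0.5437 -0.3788]
top grey [306.  209.3] 2523 [0.6081 0.0209]
top grey [314.1 201.9] 119 [0.6251 0.0021]
top grey [274.5 208.5] 171 [0.6113 0.0928]
```

View pics/side15.png

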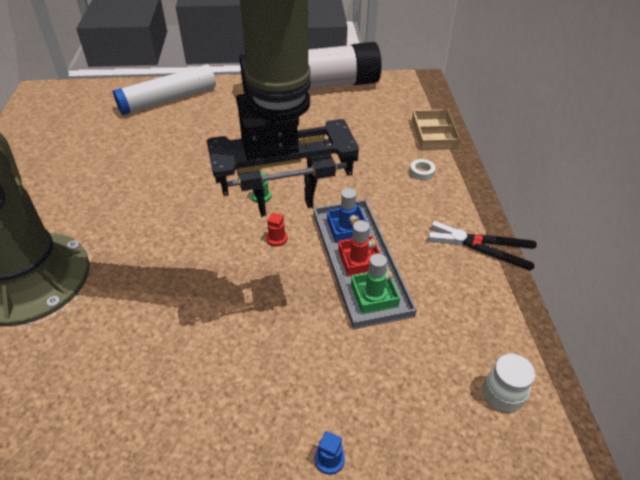

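View pics/top15.png

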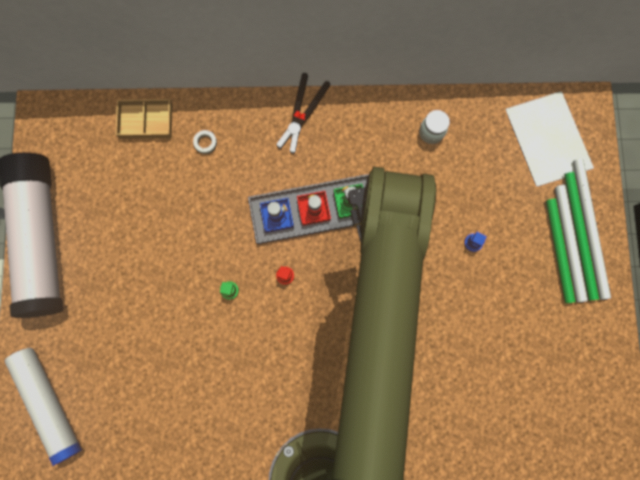

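In both views all three valves stand upright in their own pots, the plugs have not moved and the arm is clear. I'll hand in.

```bash
python3 -c "
from bench import ctrl
print(ctrl.close_job())"
```

```text
the job is handed in; nothing more can be done
None
```

The red, blue and green valves each stand in the pot of their own colour, and the job was handed in at about 24 s of the 75 s allowed. I gripped each valve by its chrome head and lowered it until the force showed it on the floor (about +5 N, against −2 N hanging). Then I released it and moved the arm clear. The hand-in reports no verdict.

**Valve positions:** In the last images all three look upright. The red and blue heads measured about 3 mm from their pot centres. The arm hid most of the green head from the top camera, so for green I relied on the side view and its release position, about 1 mm from my estimate of the pot centre.

**Pot positions:** My pot-centre estimates from the different camera views disagreed by 2–6 mm, inside the 16 mm tolerance.

**Plugs:** The red, green and blue plugs read within about 1 mm of where they began. The arm partly hid the green plug in the last side view, so its reading comes from the top camera.

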